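# Set the arched bench mirror to its reading angle

### The job

The seal carver reads the reversed face of a stone in the arch-topped bench mirror, but its stiff hinge has been pushed far back. Raise that mirror until it leans back about 30 degrees from upright, let go of it and see that it stays there. Leave the square-cornered mirror as it stands.

Things in the scene. Friction and masses are not known exactly. Their poses are not given: they have to be found in the camera images.
- arch_mirror (a joint): lean of the arch-topped mirror's panel, rad: 0 = upright, positive = its top leans back, away from the side the glass faces (stop at 1.42). The wooden panel is 120 mm wide, 12 mm thick, with a half-round top; it turns on a stiff friction hinge in its lower edge that holds it where it is left (about 2 N at the tab moves it).
- arch_mirror_hinge (a point): middle of the arch-topped mirror's hinge line, 42 mm above the table, on its stand (wooden base 100 x 158 mm, 16 mm high, cheeks 56 mm high; fixed to the table). Axes of the stand: z up, y along the hinge line, x level, the way the panel leans back; the glass faces -x, roughly towards the robot, turned by up to 0.3 rad.
- arch_mirror_tab (a point): centre of the free part of the small upright wooden grip tab in the middle of the arch-topped mirror's top edge, 175 mm from the hinge line along the panel. The tab is 14 mm wide along the hinge line and 10 mm thick, and stands out 37 mm from the frame's edge (from 150 to 187 mm from the hinge line). Axes of the panel: z from the hinge line out through the tab, y along the hinge line, x out of the panel's back.
- square_mirror_tab (a point): the same point on the grip tab of the other mirror, which has a square-cornered panel of the same width and height and an equal stand; this mirror must be left as it stands.

How it is judged:
At the end, for the whole second after the job is handed in: The arch-topped mirror leans back 30 degrees from upright, give or take 10 degrees (0.349 to 0.698 rad), and stays at rest there; the square mirror's tab is within 20 mm of where it was (value of joint arch_mirror between 0.349 and 0.698 rad and velocity of joint arch_mirror between -0.05 and 0.05 rad/s and distance of square_mirror_tab from where it was at the start of the episode below 0.02 m); the robot touches nothing.
It fails at once if the square-cornered mirror is disturbed (its tab moves more than 20 mm) (distance of square_mirror_tab from where it was at the start of the episode above 0.02 m).
It also fails if it takes over 32 s, if anything falls off the work surface, if the arm or the gripper's body presses on something with over 40 N, if the wrist force passes 120 N, or if a joint passes its speed limit or range.

### The arm

A 6-joint arm with a two-finger parallel gripper is mounted at the origin on a cart in front of the work surface, level with it; the furniture and walls round the work are solid. World frame = base frame: x ahead of the robot, y to its left, z up, the work surface at z = 0. Lengths are in m, angles in rad, forces in N, time in s.
With the tool pointing down it reaches from about 0.35 to 0.85 m from the base axis. Payload 8.1 kg.
Tool frame: the origin (TCP) lies midway between the tips of the shut fingers; the grasp point (between the pads) lies 19 mm behind it (robot.tcp_to_grasp is the distance from the TCP to the grasp point, in m); z points along the fingers, y is the direction in which the jaws open and shut (so a half turn about z gives the same grasp; the last joint's range is limited). The gripper opens to 93 mm and grips with 3 to 60 N. Pads are 15 mm wide; open, the fingers measure 128 mm over their backs; the gripper's body (75 mm by 188 mm) begins 65 mm behind the grasp point.
Start: joints at [1.046, 0.13, 1.488, -0, 1.523, -0.085], TCP at [0.255, 0.543, 0.219] pointing down, gripper open.
Joint ranges: [-2.96, 2.96], [-0.89, 2.26], [0.02, 2.5], [-1.34, 4.48], [0, 2.73], [-2.66, 2.66]. Speed limits (rad/s): [2.39, 2.39, 2.79, 3.14, 3.14, 3.14].

### API

Orientations are given as a rotation vector (axis times angle).
In Python, from plant import robot gives the robot as it stands.
- The arm moves only by the tool send_rows, never from a script. Its argument "series" is a list of rows, each an object of numbers: "wx", "wy", "wz": the turn, a rotation vector about the world's x, y, z in rad; "dx", "dy", "dz": the shift along the world's x, y, z in cm; "fingers": the closure in counts, from 0 (fully open) to 255 (shut). In form: [{"wx": .., "wy": .., "wz": .., "dx": .., "dy": .., "dz": .., "fingers": ..}, ...]. A call has 1 to 20 rows; each row shifts and turns the pose as measured when the row begins; what a row does not reach is not made up. A row lasts 1/12 s, in which the tool goes at most 41.7 mm and 7.16 degrees, less where a joint would pass 70% of its speed; a pose out of reach is approached as far as the arm can. A call is refused whole if a number of a shift passes 4.17 or a number of a turn 0.125, either way. A call with a gripper value outside its range is refused whole. The fingers move at their own pace and stop on an object; "newtons" is the grip in N (left out, the last holds). Time passes only in rows, so rows that do not move let the fingers close. It gives the time, the measured TCP pose, the force and the opening at its end, in the units of the state.
- robot.read_state(): the state, without advancing time (a new reading comes with each control period).
- robot.read_camera(name): name is "scene" or "top" or "wrist"; returns the picture (384x512x3 uint8, red, green, blue); there is no depth.
- robot.camera_info(name): a dict with "intrinsics" (3x3 intrinsics, pixels), "extrinsics" (4x4, takes a point from world to camera coordinates); the wrist camera has in their place "tool_from_camera" (4x4, takes a point from camera to tool coordinates, whose origin is the TCP and whose axes are the flange's). Camera axes: x right, y up, looking along -z (the intrinsics and any distortion apply to the point x, -y, -z); pixel columns grow to the right and rows downward; lengths in m; the calibration is good to about 2 mm. A picture is of the moment at which its call begins: read the wrist's pose just before it. camera_info takes no time and is no camera call.
- robot.close_job(): hands the job in, once; it reports no verdict.
The state is a dict: "t": time; "q": joint angles; "dq": joint speeds; "joint_torque": joint torques, N m; "tool_pos": TCP position; "orientation": TCP orientation; "force": force on the tool from outside, world axes, zero at the start; "wrist_torque": the same for the moment, N m; "opening": finger opening in m.
Only numpy, scipy, OpenCV 4.12 (cv2) and the standard library are available. Lean on these libraries where they do the work, as an engineer would, in place of code of your own. Each camera call takes 0.05 s, during which the arm holds its last target.

## Working session

There is one attempt and no reset: what is moved stays moved. The work goes in short steps, Python scripts to look and compute and a tool call to move; the robot and the scene stay as the last step left them, time stands still between calls to the robot, and variables do not carry over. Pictures are saved under pics/ and viewed, and the job is handed in when it is done.

Besides the shell and the picture viewer there is one more tool, called after ">>>" by a JSON object that holds its "name" and its "arguments". send_rows: Moves the arm, as the interface text tells. Its arguments: {"type":"object","properties":{"series":{"type":"array","items":{"type":"object","properties":{"wx":{"type":"number"},"wy":{"type":"number"},"wz":{"type":"number"},"dx":{"type":"number"},"dy":{"type":"number"},"dz":{"type":"number"},"fingers":{"type":"number"}}}},"newtons":{"type":"number"}},"required":["series"]}

```bash
mkdir -p pics; python3 - <<'E'
from plant import robot
import cv2,numpy as np
for n in("scene","top","wrist"):
    im=robot.read_camera(n); cv2.imwrite(f"pics/{n}0.png",im[:,:,::-1])
    print(n,{k:np.round(v,4).tolist() if not isinstance(v,str) else v for k,v in robot.camera_info(n).items()})
print(robot.read_state())
E
```

```text
scene {'intrinsics': [[411.5609, 0.0, 254.8798], [0.0, 411.5609, 188.581], [0.0, 0.0, 1.0]], 'extrinsics': [[-0.7777, 0.6286, 0.0074, 0.3827], [-0.5505, -0.6865, 0.475, 0.0966], [0.3037, 0.3653, 0.8799, -1.112], [0.0, 0.0, 0.0, 1.0]]}
top {'intrinsics': [[454.869, 0.0, 255.1356], [0.0, 454.869, 193.3692], [0.0, 0.0, 1.0]], 'extrinsics': [[-0.0939, -0.9956, 0.0012, -0.0265], [0.9729, -0.0915, 0.2126, -0.4419], [-0.2115, 0.0212, 0.9771, -0.9141], [0.0, 0.0, 0.0, 1.0]]}
wrist {'intrinsics': [[266.9698, 0.0, 256.2028], [0.0, 266.9698, 186.2521], [0.0, 0.0, 1.0]], 'tool_from_camera': [[-0.0002, 0.9669, 0.2553, 0.0704], [1.0, 0.0, 0.0007, 0.0013], [0.0006, 0.2553, -0.9669, -0.1672], [0.0, 0.0, 0.0, 1.0]]}
{'t': 0.15, 'q': array([ 1.04561902e+00,  1.31011165e-01,  1.48903478e+00,  1.78481331e-05,
        1.52299481e+00, -8.54228839e-02]), 'dq': array([-3.96354489e-04,  6.97706312e-05, -4.32835798e-03, -2.50997799e-04,
        2.24255706e-03, -7.47352056e-04]), 'joint_torque': array([ 2.08227457e-04, -5.60477078e+01, -4.92335594e+01,  7.68092531e-02,
        3.05192184e-02, -9.48131992e-05]), 'tool_pos': array([0.25519433, 0.54253695, 0.21781129]), 'orientation': array([-6.85114636e-01, -3.06551401e+00,  2.16075714e-03]), 'force': array([ 0.0438222 , -0.46794655,  0.04823766]), 'wrist_torque': array([ 0.03672211,  0.06409717, -0.00062768]), 'opening': 0.093182553411061}
```

View pics/scene0.png

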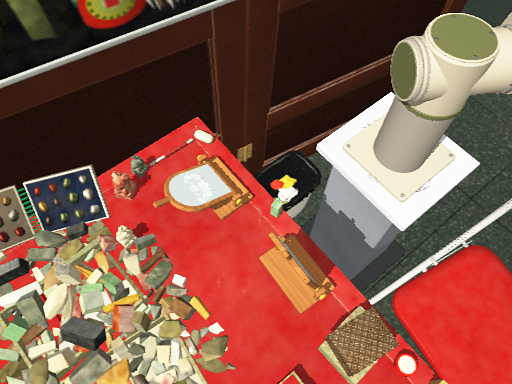

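View pics/top0.png

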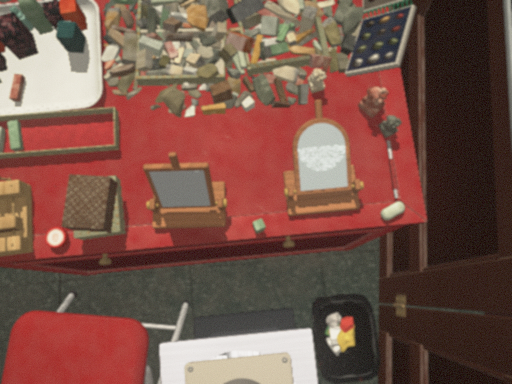

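View pics/wrist0.png

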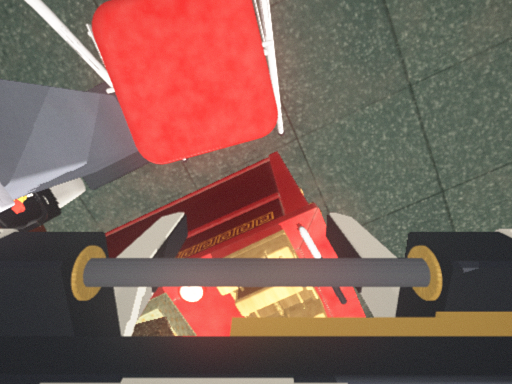

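```bash
python3 - <<'E'
import cv2
a=cv2.imread("pics/top0.png")[80:230,260:410]; cv2.imwrite("pics/ta.png",cv2.resize(a,None,fx=4,fy=4,interpolation=cv2.INTER_CUBIC))
a=cv2.imread("pics/scene0.png")[140:230,140:270]; cv2.imwrite("pics/sa.png",cv2.resize(a,None,fx=6,fy=6,interpolation=cv2.INTER_CUBIC))
E
```

```text
(no output)
```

View pics/ta.png

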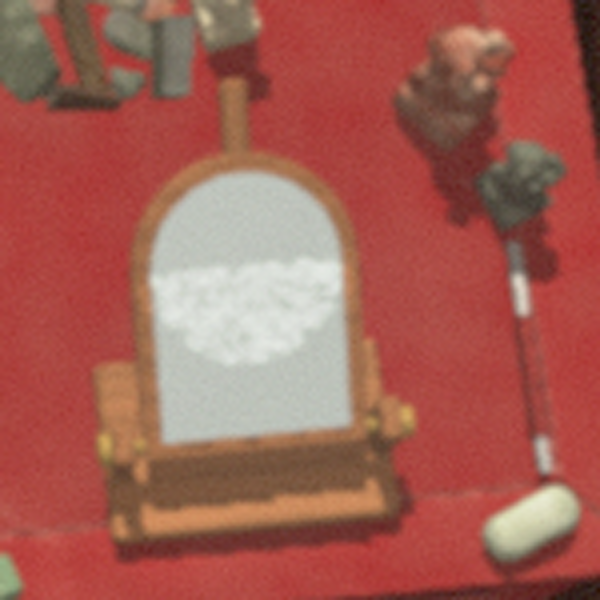

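View pics/sa.png

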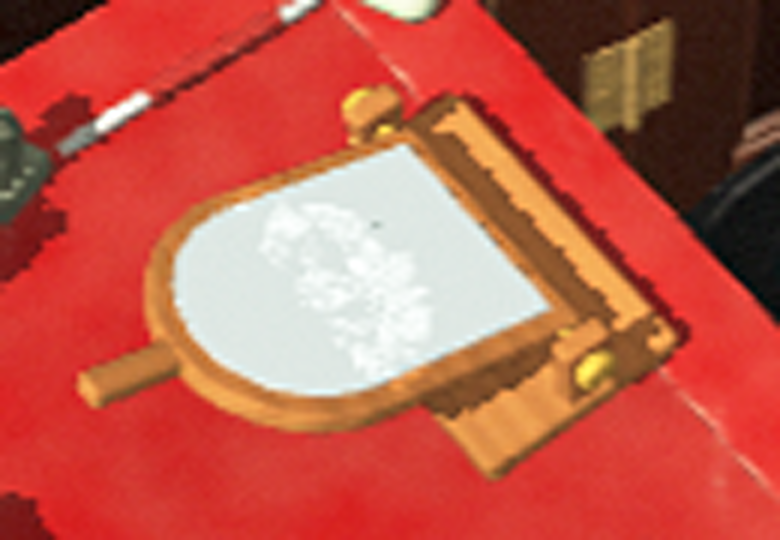

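```bash
cat > h.py <<'E'
from plant import robot
import numpy as np
def ray(n,u,v):
    c=robot.camera_info(n);K=np.array(c["intrinsics"]);E=np.array(c["extrinsics"])
    d=np.array([(u-K[0,2])/K[0,0],-(v-K[1,2])/K[1,1],-1]);R=E[:3,:3]
    o=-R.T@E[:3,3]; d=R.T@d; return o,d/np.linalg.norm(d)
def tri(a,b):
    (o,d),(p,e)=ray("top",*a),ray("scene",*b)
    s=np.linalg.lstsq(np.c_[d,-e],p-o,rcond=None)[0]
    x,y=o+s[0]*d,p+s[1]*e; return (x+y)/2,np.linalg.norm(x-y)
def plane(n,u,v,z):
    o,d=ray(n,u,v); return o+d*(z-o[2])/d[2]
E
python3 - <<'E'
from h import *
np.set_printoptions(precision=4,suppress=True)
c=lambda x,y:(260+x/4,80+y/4); s=lambda x,y:(140+x/6,140+y/6)
L=tri(c(105,447),s(592,368)); R=tri(c(406,420),s(355,107))
print("knobs",L,R)
tip=tri(c(233,80),s(95,386)); root=tri(c(234,151),s(168,357)); print("tip",tip,"root",root)
for k in ((105,447),(406,420)): print(plane("top",*c(*k),.042))
h=(plane("top",*c(105,447),.042)+plane("top",*c(406,420),.042))/2
for p in(tip[0],root[0]):
    d=p-h;print(h,d,np.linalg.norm(d),"lean",np.arctan2(np.hypot(d[0],d[1]),d[2]))
E
```

```text
knobs (array([ 0.4353, -0.1336,  0.0438]), np.float64(0.000962648277365061)) (array([ 0.4362, -0.2965,  0.0393]), np.float64(1.1374415270250538e-05))
tip (array([ 0.6033, -0.2116,  0.1189]), np.float64(0.0035241454338230714)) root (array([ 0.5728, -0.2121,  0.102 ]), np.float64(0.0003296912080322026))
[ 0.436  -0.1342  0.042 ]
[ 0.4356 -0.2958  0.042 ]
[ 0.4358 -0.215   0.042 ] [0.1675 0.0034 0.0769] 0.1843513106880376 lean 1.1405894965793861
[ 0.4358 -0.215   0.042 ] [0.137  0.0028 0.06  ] 0.1495455801950258 lean 1.1582068894697193
```

>>> {"name": "send_rows", "arguments": {"series": [{"dz": 3},{"dz": 3},{"dz": 3},{"dz": 3},{"dx": 1.5,"dy": -3.3,"wz": 0.04},{"dx": 1.5,"dy": -3.3,"wz": 0.04},{"dx": 1.5,"dy": -3.3,"wz": 0.04},{"dx": 1.5,"dy": -3.3,"wz": 0.04},{"dx": 1.5,"dy": -3.3,"wz": 0.04},{"dx": 1.5,"dy": -3.3,"wz": 0.04},{"dx": 1.5,"dy": -3.3,"wz": 0.04},{"dx": 1.5,"dy": -3.3,"wz": 0.04},{"dx": 1.5,"dy": -3.3,"wz": 0.04},{"dx": 1.5,"dy": -3.3,"wz": 0.04},{"dx": 1.5,"dy": -3.3,"wz": 0.04},{"dx": 1.5,"dy": -3.3},{"dx": 1.5,"dy": -3.3},{"dx": 1.5,"dy": -3.3},{"dx": 1.5,"dy": -3.3}]}}

```text
schema error: expected keys wx, wy, wz, dx, dy, dz, fingers
```

>>> {"name": "send_rows", "arguments": {"series": [{"wx": 0,"wy": 0,"wz": 0,"dx": 0,"dy": 0,"dz": 3,"fingers": 0},{"wx": 0,"wy": 0,"wz": 0,"dx": 0,"dy": 0,"dz": 3,"fingers": 0},{"wx": 0,"wy": 0,"wz": 0,"dx": 0,"dy": 0,"dz": 3,"fingers": 0},{"wx": 0,"wy": 0,"wz": 0,"dx": 0,"dy": 0,"dz": 3,"fingers": 0},{"wx": 0,"wy": 0,"wz": 0.04,"dx": 1.5,"dy": -3.3,"dz": 0,"fingers": 0},{"wx": 0,"wy": 0,"wz": 0.04,"dx": 1.5,"dy": -3.3,"dz": 0,"fingers": 0},{"wx": 0,"wy": 0,"wz": 0.04,"dx": 1.5,"dy": -3.3,"dz": 0,"fingers": 0},{"wx": 0,"wy": 0,"wz": 0.04,"dx": 1.5,"dy": -3.3,"dz": 0,"fingers": 0},{"wx": 0,"wy": 0,"wz": 0.04,"dx": 1.5,"dy": -3.3,"dz": 0,"fingers": 0},{"wx": 0,"wy": 0,"wz": 0.04,"dx": 1.5,"dy": -3.3,"dz": 0,"fingers": 0}]}}

```text
t: 0.98
tool_pos: [0.3419, 0.3395, 0.3365]
orientation: [-0.282, -3.127, 0.018]
force: [1.3, 0.1, 0.6]
opening: 0.0932
```

>>> {"name": "send_rows", "arguments": {"series": [{"wx": 0,"wy": 0,"wz": 0.02,"dx": 1.6,"dy": -3.5,"dz": 0,"fingers": 0},{"wx": 0,"wy": 0,"wz": 0.02,"dx": 1.6,"dy": -3.5,"dz": 0,"fingers": 0},{"wx": 0,"wy": 0,"wz": 0.02,"dx": 1.6,"dy": -3.5,"dz": 0,"fingers": 0},{"wx": 0,"wy": 0,"wz": 0.02,"dx": 1.6,"dy": -3.5,"dz": 0,"fingers": 0},{"wx": 0,"wy": 0,"wz": 0.02,"dx": 1.6,"dy": -3.5,"dz": 0,"fingers": 0},{"wx": 0,"wy": 0,"wz": 0.02,"dx": 1.6,"dy": -3.5,"dz": 0,"fingers": 0},{"wx": 0,"wy": 0,"wz": 0.02,"dx": 1.6,"dy": -3.5,"dz": 0,"fingers": 0},{"wx": 0,"wy": 0,"wz": 0.02,"dx": 1.6,"dy": -3.5,"dz": 0,"fingers": 0},{"wx": 0,"wy": 0,"wz": 0,"dx": 1.6,"dy": -3.5,"dz": 0,"fingers": 0},{"wx": 0,"wy": 0,"wz": 0,"dx": 1.6,"dy": -3.5,"dz": 0,"fingers": 0},{"wx": 0,"wy": 0,"wz": 0,"dx": 1.6,"dy": -3.5,"dz": 0,"fingers": 0},{"wx": 0,"wy": 0,"wz": 0,"dx": 1.6,"dy": -3.5,"dz": 0,"fingers": 0},{"wx": 0,"wy": 0,"wz": 0,"dx": 1.6,"dy": -3.5,"dz": 0,"fingers": 0},{"wx": 0,"wy": 0,"wz": 0,"dx": 1.6,"dy": -3.5,"dz": 0,"fingers": 0},{"wx": 0,"wy": 0,"wz": 0,"dx": 1.6,"dy": -3.5,"dz": 0,"fingers": 0},{"wx": 0,"wy": 0,"wz": 0,"dx": 0,"dy": 0,"dz": 0,"fingers": 0},{"wx": 0,"wy": 0,"wz": 0,"dx": 0,"dy": 0,"dz": 0,"fingers": 0}]}}

```text
t: 2.4
tool_pos: [0.5855, -0.2221, 0.3285]
orientation: [-0.022, -3.134, 0.014]
force: [0.3, 1.3, 0.8]
opening: 0.0928
```

```bash
python3 - <<'E'
from h import *
import cv2
from scipy.spatial.transform import Rotation as Ro
np.set_printoptions(precision=4,suppress=True)
s=robot.read_state();print(s["t"],s["tool_pos"],s["orientation"],s["q"]);R=Ro.from_rotvec(s["orientation"]).as_matrix();print(R)
im=robot.read_camera("wrist")[:,:,::-1].copy()
c=robot.camera_info("wrist");K=np.array(c["intrinsics"]);T=np.array(c["tool_from_camera"])
for p in ([.5957,-.212,.1135],[.436,-.215,.042],[.436,-.1342,.042],[.436,-.2958,.042]):
    t=R.T@(np.array(p)-s["tool_pos"]); q=T[:3,:3].T@(t-T[:3,3]); u=K@np.array([q[0],-q[1],-q[2]]);u/=u[2];print(u)
    cv2.circle(im,(int(u[0]),int(u[1])),4,(0,255,0),1)
cv2.imwrite("pics/w1.png",im)
E
```

```text
2.4 [ 0.5855 -0.2221  0.3285] [-0.0217 -3.1337  0.0141] [-0.4375  0.1893  1.2251 -0.0116  1.7305 -1.9963]
[[-0.9999  0.0138 -0.0079]
 [ 0.0139  0.9999 -0.0089]
 [ 0.0077 -0.009  -0.9999]]
[263.955  173.5665   1.    ]
[260.5327  64.8842   1.    ]
[312.0298  64.0078   1.    ]
[209.2944  65.7562   1.    ]
```

View pics/w1.png

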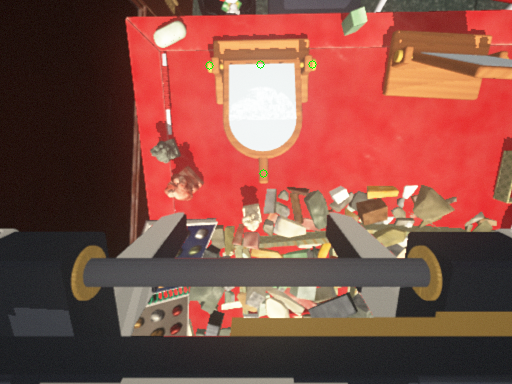

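>>> {"name": "send_rows", "arguments": {"series": [{"wx": 0,"wy": 0,"wz": 0,"dx": 0.5,"dy": 0.5,"dz": -3,"fingers": 0},{"wx": 0,"wy": 0,"wz": 0,"dx": 0.4,"dy": 0.5,"dz": -3,"fingers": 0},{"wx": 0,"wy": 0,"wz": 0,"dx": 0,"dy": 0,"dz": -3,"fingers": 60},{"wx": 0,"wy": 0,"wz": 0,"dx": 0,"dy": 0,"dz": -3,"fingers": 60},{"wx": 0,"wy": 0,"wz": 0,"dx": 0,"dy": 0,"dz": -3,"fingers": 60},{"wx": 0,"wy": 0,"wz": 0,"dx": 0,"dy": 0,"dz": -2,"fingers": 60},{"wx": 0,"wy": 0,"wz": 0,"dx": 0,"dy": 0,"dz": 0,"fingers": 60},{"wx": 0,"wy": 0,"wz": 0,"dx": 0,"dy": 0,"dz": 0,"fingers": 60}]}}

```text
t: 3.12
tool_pos: [0.5928, -0.2014, 0.1577]
orientation: [0.008, 3.142, -0.018]
force: [0.8, 0.2, 0.4]
opening: 0.0715
```

>>> {"name": "send_rows", "arguments": {"series": [{"wx": 0,"wy": 0,"wz": 0,"dx": 0,"dy": -0.5,"dz": -1.5,"fingers": 60},{"wx": 0,"wy": 0,"wz": 0,"dx": 0,"dy": -0.5,"dz": -1.5,"fingers": 60},{"wx": 0,"wy": 0,"wz": 0,"dx": 0,"dy": 0,"dz": -1.5,"fingers": 60},{"wx": 0,"wy": 0,"wz": 0,"dx": 0,"dy": 0,"dz": -1.5,"fingers": 60},{"wx": 0,"wy": 0,"wz": 0,"dx": 0,"dy": 0,"dz": 0,"fingers": 60},{"wx": 0,"wy": 0,"wz": 0,"dx": 0,"dy": 0,"dz": 0,"fingers": 60}]}}

```text
t: 3.62
tool_pos: [0.5971, -0.2135, 0.1016]
orientation: [0.005, 3.129, -0.026]
force: [0.6, 0.2, 1.6]
opening: 0.0708
```

```bash
python3 - <<'E'
from h import *
import cv2
s=robot.read_state();print(s["t"],s["tool_pos"],s["orientation"],s["force"])
a=robot.read_camera("wrist")[:,:,::-1]; b=robot.read_camera("scene")[:,:,::-1][120:240,120:280]
cv2.imwrite("pics/w2.png",a);cv2.imwrite("pics/s2.png",cv2.resize(b,None,fx=4,fy=4))
E
```

```text
3.6167 [ 0.59706899 -0.21347348  0.10159197] [ 0.0047968   3.1293216  -0.02641366] [0.6243738  0.18957485 1.63665895]
```

View pics/w2.png

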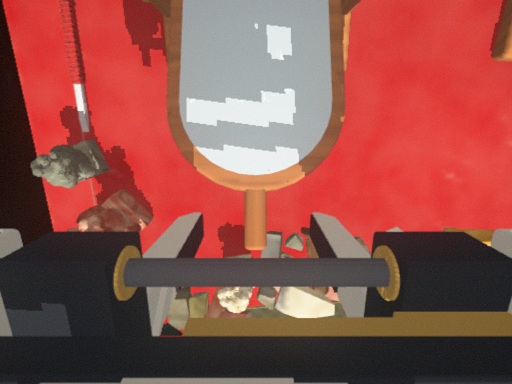

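View pics/s2.png

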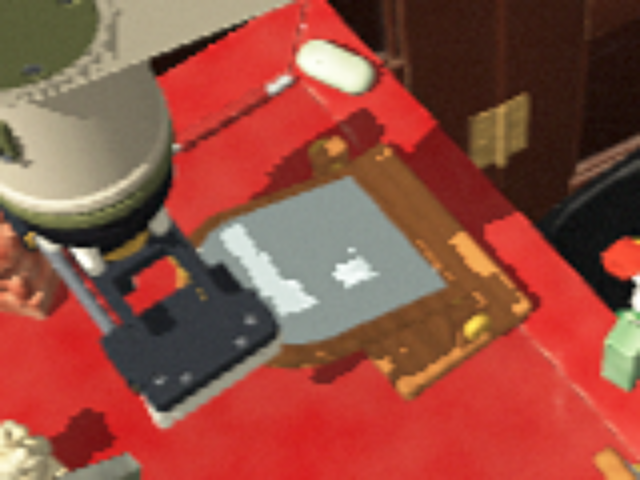

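>>> {"name": "send_rows", "arguments": {"newtons": 15, "series": [{"wx": 0,"wy": 0,"wz": 0,"dx": -0.4,"dy": 0,"dz": -0.5,"fingers": 60},{"wx": 0,"wy": 0,"wz": 0,"dx": 0,"dy": 0,"dz": 0,"fingers": 255},{"wx": 0,"wy": 0,"wz": 0,"dx": 0,"dy": 0,"dz": 0,"fingers": 255},{"wx": 0,"wy": 0,"wz": 0,"dx": 0,"dy": 0,"dz": 0,"fingers": 255},{"wx": 0,"wy": 0,"wz": 0,"dx": 0,"dy": 0,"dz": 0,"fingers": 255},{"wx": 0,"wy": 0,"wz": 0,"dx": 0,"dy": 0,"dz": 0,"fingers": 255},{"wx": 0,"wy": 0,"wz": 0,"dx": 0,"dy": 0,"dz": 0,"fingers": 255},{"wx": 0,"wy": 0,"wz": 0,"dx": 0,"dy": 0,"dz": 0,"fingers": 255},{"wx": 0,"wy": 0,"wz": 0,"dx": 0,"dy": 0,"dz": 0,"fingers": 255},{"wx": 0,"wy": 0,"wz": 0,"dx": 0,"dy": 0,"dz": 0,"fingers": 255}]}}

```text
t: 4.55
tool_pos: [0.5955, -0.2148, 0.1016]
orientation: [0.005, 3.122, -0.031]
force: [-0.6, -0.5, 0.2]
opening: 0.0156
```

>>> {"name": "send_rows", "arguments": {"series": [{"wx": 0,"wy": 0,"wz": 0,"dx": -0.4,"dy": 0,"dz": 0.8,"fingers": 255},{"wx": 0,"wy": 0,"wz": 0,"dx": -0.45,"dy": 0,"dz": 0.8,"fingers": 255},{"wx": 0,"wy": 0,"wz": 0,"dx": -0.5,"dy": 0,"dz": 0.75,"fingers": 255},{"wx": 0,"wy": 0,"wz": 0,"dx": -0.5,"dy": 0,"dz": 0.75,"fingers": 255},{"wx": 0,"wy": 0,"wz": 0,"dx": 0,"dy": 0,"dz": 0,"fingers": 255}]}}

```text
t: 4.97
tool_pos: [0.5757, -0.2144, 0.1344]
orientation: [0.004, 3.122, -0.03]
force: [-2.0, 0.8, 1.2]
opening: 0.0138
```

>>> {"name": "send_rows", "arguments": {"series": [{"wx": 0,"wy": 0,"wz": 0,"dx": -0.6,"dy": 0,"dz": 0.7,"fingers": 255},{"wx": 0,"wy": 0,"wz": 0,"dx": -0.6,"dy": 0,"dz": 0.7,"fingers": 255},{"wx": 0,"wy": 0,"wz": 0,"dx": -0.65,"dy": 0,"dz": 0.6,"fingers": 255},{"wx": 0,"wy": 0,"wz": 0,"dx": -0.65,"dy": 0,"dz": 0.6,"fingers": 255},{"wx": 0,"wy": 0,"wz": 0,"dx": 0,"dy": 0,"dz": 0,"fingers": 255}]}}

```text
t: 5.38
tool_pos: [0.5486, -0.2145, 0.1633]
orientation: [0.005, 3.12, -0.031]
force: [-2.0, 1.5, 0.6]
opening: 0.0134
```

>>> {"name": "send_rows", "arguments": {"series": [{"wx": 0,"wy": 0,"wz": 0,"dx": -0.75,"dy": 0,"dz": 0.5,"fingers": 255},{"wx": 0,"wy": 0,"wz": 0,"dx": -0.75,"dy": 0,"dz": 0.45,"fingers": 255},{"wx": 0,"wy": 0,"wz": 0,"dx": -0.7,"dy": 0,"dz": 0.4,"fingers": 255},{"wx": 0,"wy": 0,"wz": 0,"dx": 0,"dy": 0,"dz": 0,"fingers": 255},{"wx": 0,"wy": 0,"wz": 0,"dx": 0,"dy": 0,"dz": 0,"fingers": 255}]}}

```text
t: 5.8
tool_pos: [0.5261, -0.2146, 0.1794]
orientation: [0.006, 3.115, -0.032]
force: [2.9, 0.0, -1.4]
opening: 0.0137
```

```bash
python3 - <<'E'
from h import *
import cv2
s=robot.read_state();print(s["t"],s["tool_pos"],s["orientation"],s["force"])
a=robot.read_camera("wrist")[:,:,::-1]; b=robot.read_camera("scene")[:,:,::-1][100:250,100:300]
cv2.imwrite("pics/w3.png",a);cv2.imwrite("pics/s3.png",cv2.resize(b,None,fx=4,fy=4))
E
```

```text
5.8 [ 0.52609741 -0.21455937  0.17941179] [ 0.00586657  3.11549449 -0.03232187] [ 2.93789165  0.04830845 -1.35316362]
```

View pics/w3.png

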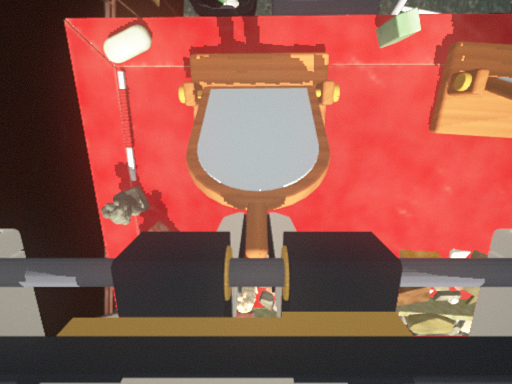

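View pics/s3.png

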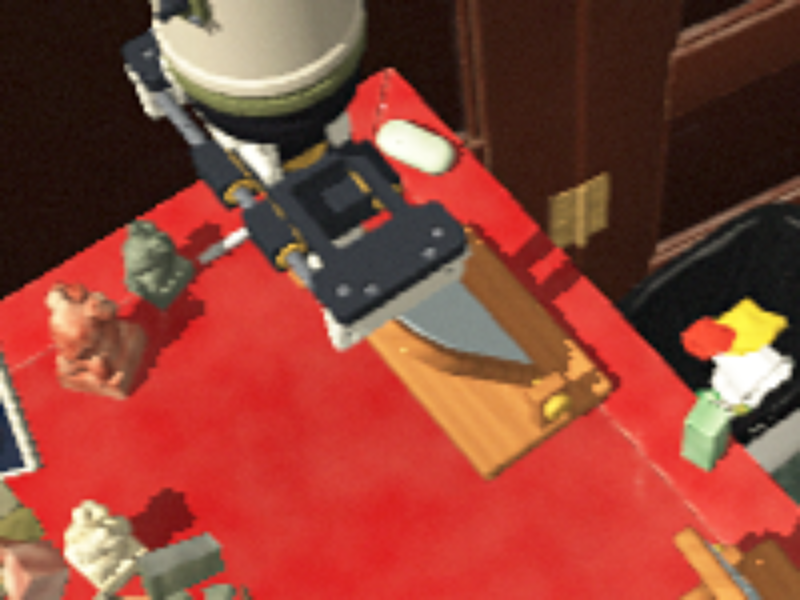

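>>> {"name": "send_rows", "arguments": {"series": [{"wx": 0,"wy": 0,"wz": 0,"dx": 0,"dy": 0,"dz": 0,"fingers": 60},{"wx": 0,"wy": 0,"wz": 0,"dx": 0,"dy": 0,"dz": 0,"fingers": 60},{"wx": 0,"wy": 0,"wz": 0,"dx": 0,"dy": 0,"dz": 0,"fingers": 60},{"wx": 0,"wy": 0,"wz": 0,"dx": 0,"dy": 0,"dz": 0,"fingers": 60},{"wx": 0,"wy": 0,"wz": 0,"dx": 0,"dy": 0,"dz": 0,"fingers": 60},{"wx": 0,"wy": 0,"wz": 0,"dx": 0,"dy": 0,"dz": 1.5,"fingers": 60},{"wx": 0,"wy": 0,"wz": 0,"dx": 0,"dy": 0,"dz": 2.5,"fingers": 60},{"wx": 0,"wy": 0,"wz": 0,"dx": 0,"dy": 0,"dz": 2.5,"fingers": 60},{"wx": 0,"wy": 0,"wz": 0,"dx": 0,"dy": 0,"dz": 2.5,"fingers": 60},{"wx": 0,"wy": 0,"wz": 0,"dx": 0,"dy": 0,"dz": 2.5,"fingers": 60},{"wx": 0,"wy": 0,"wz": 0,"dx": 2,"dy": 0,"dz": 2,"fingers": 60},{"wx": 0,"wy": 0,"wz": 0,"dx": 3,"dy": 0,"dz": 0,"fingers": 60},{"wx": 0,"wy": 0,"wz": 0,"dx": 3,"dy": 0,"dz": 0,"fingers": 60},{"wx": 0,"wy": 0,"wz": 0,"dx": 3,"dy": 0,"dz": 0,"fingers": 60},{"wx": 0,"wy": 0,"wz": 0,"dx": 3,"dy": 0,"dz": 0,"fingers": 60},{"wx": 0,"wy": 0,"wz": 0,"dx": 0,"dy": 0,"dz": 0,"fingers": 60},{"wx": 0,"wy": 0,"wz": 0,"dx": 0,"dy": 0,"dz": 0,"fingers": 60}]}}

```text
t: 7.32
tool_pos: [0.6684, -0.2131, 0.3138]
orientation: [0.007, 3.128, -0.027]
force: [0.0, -0.1, 0.0]
opening: 0.0712
```

```bash
python3 - <<'E'
from h import *
import cv2
s=robot.read_state();print(s["t"],s["tool_pos"],s["orientation"],s["force"])
for n in("wrist","scene","top"):
    cv2.imwrite(f"pics/{n}4.png",robot.read_camera(n)[:,:,::-1])
a=cv2.imread("pics/top4.png")[80:230,130:410]; cv2.imwrite("pics/t4c.png",cv2.resize(a,(784,420),interpolation=cv2.INTER_CUBIC))
b=cv2.imread("pics/scene4.png")[120:270,140:340]; cv2.imwrite("pics/s4c.png",cv2.resize(b,None,fx=4,fy=4,interpolation=cv2.INTER_CUBIC))
E
```

```text
7.3167 [ 0.6684272  -0.21307882  0.3137555 ] [ 0.0070623   3.12783302 -0.02695793] [ 0.01539284 -0.11983489  0.01895081]
```

View pics/wrist4.png

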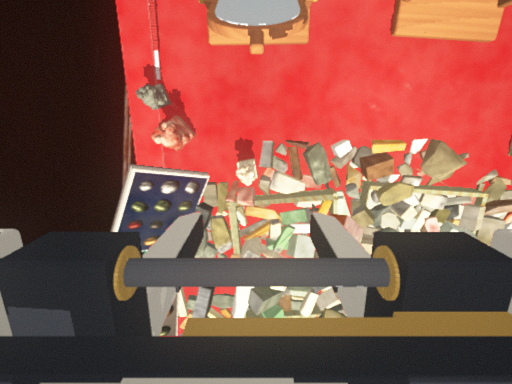

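View pics/t4c.png

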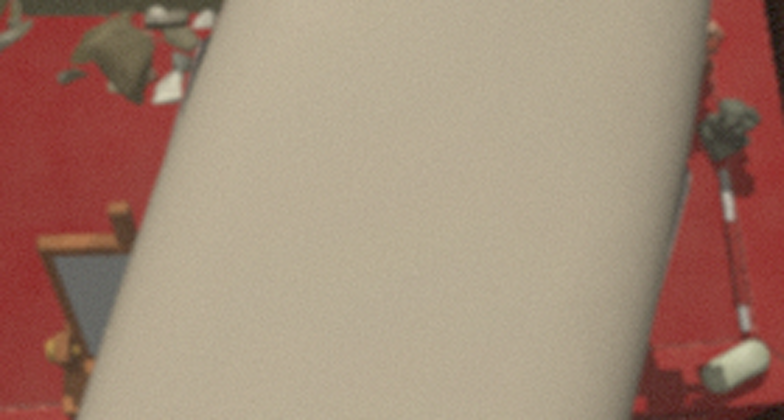

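View pics/s4c.png

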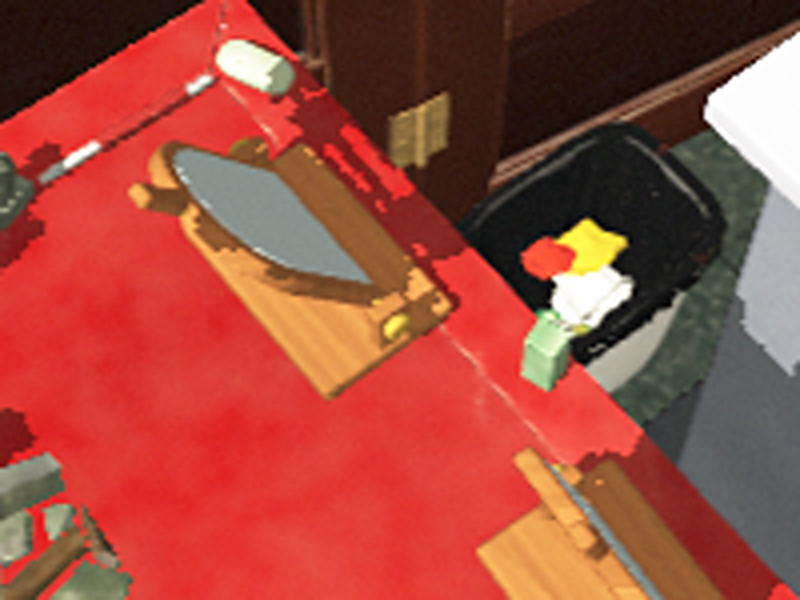

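```bash
python3 - <<'E'
from h import *
import cv2
from scipy.spatial.transform import Rotation as Ro
np.set_printoptions(precision=4,suppress=True)
h=np.array([.436,-.215,.042])
def sc(u,v):
    o,d=ray("scene",u,v); return o+d*((-.213-o[1])/d[1])
for q in ((140,197),(135,190),(145,203)):
    p=sc(140+q[0]/4,120+q[1]/4)-h; print(p,np.hypot(p[0],p[2]),np.arctan2(p[0],p[2]))
# wrist+scene triangulation
s=robot.read_state();R=Ro.from_rotvec(s["orientation"]).as_matrix();c=robot.camera_info("wrist");K=np.array(c["intrinsics"]);T=np.array(c["tool_from_camera"])
u,v=257,44
e=R@T[:3,:3]@np.array([(u-K[0,2])/K[0,0],-(v-K[1,2])/K[1,1],-1]);p0=s["tool_pos"]+R@T[:3,3]
o,d=ray("scene",175,169.3)
k=np.linalg.lstsq(np.c_[d,-e],p0-o,rcond=None)[0];x,y=o+k[0]*d,p0+k[1]*e
p=(x+y)/2-h;print(p,np.linalg.norm(x-y),np.hypot(p[0],p[2]),np.arctan2(p[0],p[2]))
a,b=[cv2.imread(f"pics/scene{i}.png").astype(int)[225:315,255:340] for i in(0,4)]
D=abs(a-b).max(2);print("square diff",D.mean(),(D>60).mean())
cv2.imwrite("pics/sq.png",cv2.resize(np.hstack([a,b]).astype(np.uint8),None,fx=4,fy=4))
E
```

```text
[0.0996 0.002  0.1521] 0.18181176068915006 0.5794664614871168
[0.101  0.002  0.1606] 0.1897098388689907 0.5613133220943519
[0.0979 0.002  0.1444] 0.1744445147570984 0.5961188386919548
[0.0976 0.0022 0.1529] 0.004215319172854113 0.1813747658914793 0.5683473757145703
square diff 6.690849673202615 0.0
```

View pics/sq.png

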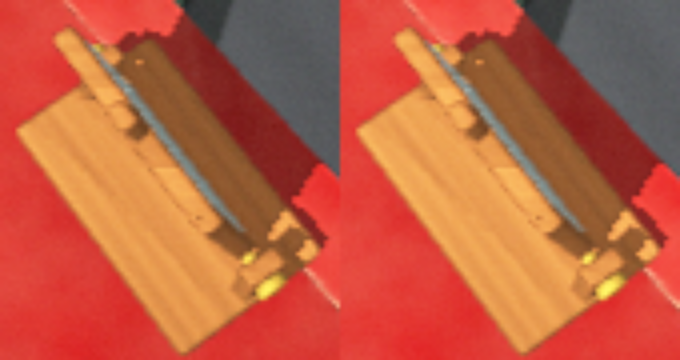

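>>> {"name": "send_rows", "arguments": {"series": [{"wx": 0,"wy": 0,"wz": 0,"dx": 0,"dy": 0,"dz": 0,"fingers": 60},{"wx": 0,"wy": 0,"wz": 0,"dx": 0,"dy": 0,"dz": 0,"fingers": 60},{"wx": 0,"wy": 0,"wz": 0,"dx": 0,"dy": 0,"dz": 0,"fingers": 60},{"wx": 0,"wy": 0,"wz": 0,"dx": 0,"dy": 0,"dz": 0,"fingers": 60},{"wx": 0,"wy": 0,"wz": 0,"dx": 0,"dy": 0,"dz": 0,"fingers": 60},{"wx": 0,"wy": 0,"wz": 0,"dx": 0,"dy": 0,"dz": 0,"fingers": 60},{"wx": 0,"wy": 0,"wz": 0,"dx": 0,"dy": 0,"dz": 0,"fingers": 60},{"wx": 0,"wy": 0,"wz": 0,"dx": 0,"dy": 0,"dz": 0,"fingers": 60},{"wx": 0,"wy": 0,"wz": 0,"dx": 0,"dy": 0,"dz": 0,"fingers": 60},{"wx": 0,"wy": 0,"wz": 0,"dx": 0,"dy": 0,"dz": 0,"fingers": 60},{"wx": 0,"wy": 0,"wz": 0,"dx": 0,"dy": 0,"dz": 0,"fingers": 60},{"wx": 0,"wy": 0,"wz": 0,"dx": 0,"dy": 0,"dz": 0,"fingers": 60}]}}

```text
t: 8.47
tool_pos: [0.664, -0.2142, 0.3206]
orientation: [0.012, 3.121, -0.032]
force: [-0.0, -0.3, 1.1]
opening: 0.0712
```

```bash
python3 - <<'E'
from h import *
import cv2
b=robot.read_camera("scene")[:,:,::-1].astype(int);a=cv2.imread("pics/scene4.png").astype(int)
D=abs(a-b).max(2)[145:225,165:260];m=(D>60).mean();print(robot.read_state()["t"],D.mean(),m)
if m<.005: print(robot.close_job())
E
```

```text
8.5167 6.84671052631579 0.032105263157894734
```

```bash
python3 - <<'E'
from h import *
import cv2
b=robot.read_camera("scene")[:,:,::-1];a=cv2.imread("pics/scene4.png")
D=abs(a.astype(int)-b).max(2)[140:230,160:265].clip(0,255).astype(np.uint8)
f=lambda x:cv2.resize(x,None,fx=2.5,fy=2.5,interpolation=cv2.INTER_CUBIC)
cv2.imwrite("pics/d.png",np.hstack([f(a[140:230,160:265]),f(np.ascontiguousarray(b[140:230,160:265])),cv2.cvtColor(f(D),8)]))
E
```

```text
(no output)
```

View pics/d.png

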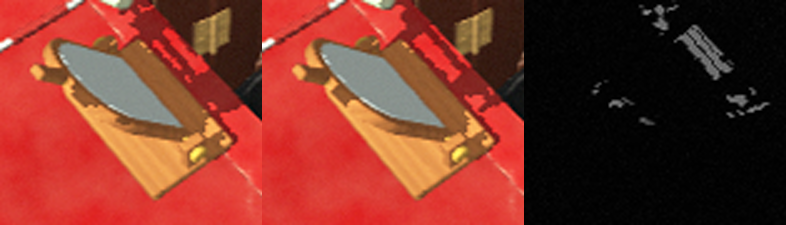

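The only differences are shadow edges from the arm's small drift. The mirror's outline and tab haven't changed, so I'm handing in.

```bash
python3 -c "
from plant import robot
print(robot.close_job())"
```

```text
the job is handed in; nothing more can be done
None
```

The arch-topped mirror now leans back about 30 degrees, and it stayed there after I let go. I gripped its tab, swung it up from about 1.15 rad to about 0.52 rad, opened the fingers and moved the arm up and away. I handed the job in at about 8.6 s of the 32 s allowed.

- **Lean:** the gripper position at release gave 0.52 rad. The pictures after release gave 0.56–0.60 rad, depending on which point of the tab's tip I used. The readings differ by a few degrees, but all are inside 0.349–0.698 rad.
- **Staying put:** my automatic image comparison over about 1.2 s failed its threshold (3.2% of pixels changed, limit 0.5%). When I looked at the difference picture, only shadow edges from a slight drift of the arm had changed; the mirror's outline and tab had not.
- **Square mirror:** no visible change between the first picture and one taken after release.
- **Contact:** the open gripper ended about 14 cm to the side of the mirror and well above it, with about 1 N read at the wrist and nothing touching.

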